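Feed bushes through a tilting tray and lock the row with a cam

TASK

Put all the loose steel bushes into the hinged tray of the feeder while it lies level; then lift the tray by its handle so that they slide along the guide rail in single file into the sloping channel, and let the tray down again. Then turn the cam until its high point stands squarely against the sprung follower, so that the keeper closes over the row. Leave the other things on the table where they are.

Things in the scene. Friction and masses are not known exactly. Their poses are not given: they have to be found in the camera images.
- feeder: Fixed grey gravity feeder, base plate 365 x 180 mm. Origin on the table under the tray's hinge line and the channel's middle; x axis points from the tray towards the channel (roughly to the robot's right; place and yaw vary), y across, away from the robot, z up. Tray on its -x half, channel on its +x half, cam on the -y (robot) side of the channel.
- tray (a joint): Tilt of the tray, rad: 0 = level on its pedestal, up to 0.75 as the handle end is lifted. Damped hinge along the feeder's y axis, 56 mm above the table; sinks back by itself when let go. 0.3 kg. Tray, channel and bushes are polished: bushes slide once the tilt exceeds about 0.1, but want 0.5 to 0.6 to run along the guide rail.
- tray_mouth (a point): Point on the hinge line at the tray's floor (56 mm above the table), middle of its 28 mm exit. Axes turn with the tray: x to the channel, y across, z up. Inside of tray: x -0.200 to 0, y -0.014 (straight wall in line with the channel's) to +0.114; walls 18 mm high, 6 thick. A diagonal guide rail from (-0.032, 0.114) to (0, 0.014) leads parts to the exit; the corner behind it is unused.
- tray_handle (a point): Grip point of the tray's handle: a dark straight tongue, 12 mm wide (along y) and 12 mm high, sticking out of the tray's end wall along -x; it spans x = -0.206 to -0.272 in the frame of tray_mouth, this point being at (-0.250, 0.050, 0.012): 68 mm above the table when level, with free space below and beside it.
- channel: Fixed aluminium feed channel, 28 mm wide between walls 12 mm high, sloping down at 15 degrees. Origin on its floor at the upper mouth, in the middle; x runs down the channel to the end stop at x = 0.150, y across (as the feeder's), z square up from its floor. Six bushes in a row take 144 mm.
- cam (a joint): Cam angle, rad, about the vertical; grows anticlockwise seen from above, range 0 to 4.2. At 0 the cam's nose points away from the follower (feeder -y), at 3.14 its high point faces the follower squarely. Starts between 0.5 and 1.5. Stiff enough (0.08 N m) to stay where it is left.
- cam_grip (a point): Middle of the black bar grip on top of the cam, on its axis, 68 mm above the table: the bar is 46 mm long, 12 mm thick and 26 mm high (55 to 81 mm above the table). The point's x axis runs along the bar and points where the cam's nose points. The axis stands at (0.085, -0.088) in the feeder's frame. The nose reaches 22 mm from the axis.
- keeper (a joint): Slide of the sprung follower with its keeper bar, m: 0 = sprung back, clear of the channel; the cam's nose pushes it along the feeder's +y over the row of bushes, 7 mm with the high point square on it (contact begins about 1 rad before). Spring about 1.4 to 4 N.
- bush_0: Plain steel bush, a flat disc 24 mm in diameter and 14 mm high with a dimple in each face, 0.04 kg; origin at its centre (7 mm above what it lies on). Starts flat on a thin (3 mm) dark rubber mat to the robot's right, among other things. Four to six of the six are present; absent ones read None from the start.
- bush_1: Plain steel bush, a flat disc 24 mm in diameter and 14 mm high with a dimple in each face, 0.04 kg; origin at its centre (7 mm above what it lies on). Starts flat on a thin (3 mm) dark rubber mat to the robot's right, among other things. Four to six of the six are present; absent ones read None from the start.
- bush_2: Plain steel bush, a flat disc 24 mm in diameter and 14 mm high with a dimple in each face, 0.04 kg; origin at its centre (7 mm above what it lies on). Starts flat on a thin (3 mm) dark rubber mat to the robot's right, among other things. Four to six of the six are present; absent ones read None from the start.
- bush_3: Plain steel bush, a flat disc 24 mm in diameter and 14 mm high with a dimple in each face, 0.04 kg; origin at its centre (7 mm above what it lies on). Starts flat on a thin (3 mm) dark rubber mat to the robot's right, among other things. Four to six of the six are present; absent ones read None from the start.
- bush_4: Plain steel bush, a flat disc 24 mm in diameter and 14 mm high with a dimple in each face, 0.04 kg; origin at its centre (7 mm above what it lies on). Starts flat on a thin (3 mm) dark rubber mat to the robot's right, among other things. Four to six of the six are present; absent ones read None from the start.
- bush_5: Plain steel bush, a flat disc 24 mm in diameter and 14 mm high with a dimple in each face, 0.04 kg; origin at its centre (7 mm above what it lies on). Starts flat on a thin (3 mm) dark rubber mat to the robot's right, among other things. Four to six of the six are present; absent ones read None from the start.
- bottle_k: Bystander: brown-orange reagent bottle with white cap, 27 mm across, 66 mm tall; origin at the middle of its underside.
- sample_vial: Bystander: small sample vial with white cap, 23 mm across, 56 mm tall; origin at the middle of its underside.
- lens: Bystander: black cylindrical loupe, 44 mm across, 46 mm tall; origin at the middle of its underside.
- clip: Bystander: black moulded clip lying flat, 21x44x13 mm; origin at the middle of its underside.

How it is judged:
On the way, in this order (a step that is already met when the one before it is completed fails the run):
1. all bushes present lie in the tray together, tray level (x of bush_0 in the frame of tray_mouth between -0.2 and -0.002 m and y of bush_0 in the frame of tray_mouth between -0.015 and 0.115 m and z of bush_0 in the frame of tray_mouth between 0 and 0.02 m and x of bush_1 in the frame of tray_mouth between -0.2 and -0.002 m and y of bush_1 in the frame of tray_mouth between -0.015 and 0.115 m and z of bush_1 in the frame of tray_mouth between 0 and 0.02 m and x of bush_2 in the frame of tray_mouth between -0.2 and -0.002 m and y of bush_2 in the frame of tray_mouth between -0.015 and 0.115 m and z of bush_2 in the frame of tray_mouth between 0 and 0.02 m and x of bush_3 in the frame of tray_mouth between -0.2 and -0.002 m and y of bush_3 in the frame of tray_mouth between -0.015 and 0.115 m and z of bush_3 in the frame of tray_mouth between 0 and 0.02 m and x of bush_4 in the frame of tray_mouth between -0.2 and -0.002 m and y of bush_4 in the frame of tray_mouth between -0.015 and 0.115 m and z of bush_4 in the frame of tray_mouth between 0 and 0.02 m and x of bush_5 in the frame of tray_mouth between -0.2 and -0.002 m and y of bush_5 in the frame of tray_mouth between -0.015 and 0.115 m and z of bush_5 in the frame of tray_mouth between 0 and 0.02 m and value of joint tray below 0.08 rad), for 0.2 s.
2. the tray is tilted and all bushes have run into the channel (x of bush_0 in the frame of channel between 0.008 and 0.15 m and y of bush_0 in the frame of channel between -0.008 and 0.008 m and z of bush_0 in the frame of channel between 0.002 and 0.013 m and x of bush_1 in the frame of channel between 0.008 and 0.15 m and y of bush_1 in the frame of channel between -0.008 and 0.008 m and z of bush_1 in the frame of channel between 0.002 and 0.013 m and x of bush_2 in the frame of channel between 0.008 and 0.15 m and y of bush_2 in the frame of channel between -0.008 and 0.008 m and z of bush_2 in the frame of channel between 0.002 and 0.013 m and x of bush_3 in the frame of channel between 0.008 and 0.15 m and y of bush_3 in the frame of channel between -0.008 and 0.008 m and z of bush_3 in the frame of channel between 0.002 and 0.013 m and x of bush_4 in the frame of channel between 0.008 and 0.15 m and y of bush_4 in the frame of channel between -0.008 and 0.008 m and z of bush_4 in the frame of channel between 0.002 and 0.013 m and x of bush_5 in the frame of channel between 0.008 and 0.15 m and y of bush_5 in the frame of channel between -0.008 and 0.008 m and z of bush_5 in the frame of channel between 0.002 and 0.013 m and value of joint tray above 0.25 rad), for 0.2 s.
3. the cam's high point is against the follower and the keeper is over the row (x of bush_0 in the frame of channel between 0.008 and 0.15 m and y of bush_0 in the frame of channel between -0.008 and 0.008 m and z of bush_0 in the frame of channel between 0.002 and 0.013 m and x of bush_1 in the frame of channel between 0.008 and 0.15 m and y of bush_1 in the frame of channel between -0.008 and 0.008 m and z of bush_1 in the frame of channel between 0.002 and 0.013 m and x of bush_2 in the frame of channel between 0.008 and 0.15 m and y of bush_2 in the frame of channel between -0.008 and 0.008 m and z of bush_2 in the frame of channel between 0.002 and 0.013 m and x of bush_3 in the frame of channel between 0.008 and 0.15 m and y of bush_3 in the frame of channel between -0.008 and 0.008 m and z of bush_3 in the frame of channel between 0.002 and 0.013 m and x of bush_4 in the frame of channel between 0.008 and 0.15 m and y of bush_4 in the frame of channel between -0.008 and 0.008 m and z of bush_4 in the frame of channel between 0.002 and 0.013 m and x of bush_5 in the frame of channel between 0.008 and 0.15 m and y of bush_5 in the frame of channel between -0.008 and 0.008 m and z of bush_5 in the frame of channel between 0.002 and 0.013 m and value of joint keeper above 0.0062 m and value of joint cam between 2.79 and 3.49 rad), for 0.2 s.
At the end, for the whole second after the job is handed in: All bushes present lie at rest in the channel (centre within 8 mm of its middle line, 8 to 150 mm down it, 2 to 13 mm above its floor), the tray is back down (under 0.05 rad), the cam stands within 0.35 rad of 3.14 and the follower is pushed in more than 6.2 mm (all of step 3 and value of joint tray below 0.05 rad and linear speed of each of bush_0, bush_1, bush_2, bush_3, bush_4, bush_5 below 0.03 m/s); the robot touches nothing.
It fails at once if the bottle_k is pushed more than 60 mm away (distance of bottle_k from where it was at the start of the episode above 0.06 m).
It fails at once if the sample_vial is pushed more than 60 mm away (distance of sample_vial from where it was at the start of the episode above 0.06 m).
It fails at once if the lens is pushed more than 60 mm away (distance of lens from where it was at the start of the episode above 0.06 m).
It fails at once if the clip is pushed more than 60 mm away (distance of clip from where it was at the start of the episode above 0.06 m).
Of bush_0, bush_1, bush_2, bush_3, bush_4, bush_5 only 4 to 6 are there at a start; the rules pass over those that are not, and their reading is None.
At some moment in a run one of bush_0, bush_1, bush_2, bush_3, bush_4, bush_5 may be knocked a few centimetres aside while the robot is not near it.
Once in a run the grip may slacken for a moment while it holds something.
It also fails if it takes over 210 s, if anything falls off the work surface, if the arm or the gripper's body presses on something with over 40 N, if the wrist force passes 120 N, or if a joint passes its speed limit or range.

ROBOT

A 6-joint arm with a two-finger parallel gripper is mounted at the origin on a cart in front of the work surface, level with it; the furniture and walls round the work are solid. World frame = base frame: x ahead of the robot, y to its left, z up, the work surface at z = 0. Lengths are in m, angles in rad, forces in N, time in s.
With the tool pointing down it reaches from about 0.25 to 0.775 m from the base axis. Payload 4 kg.
Tool frame: the origin (TCP) lies at the very end of the fingers, on their centre line; the grasp point (between the pads) lies 19 mm behind it; z points along the fingers, y is the line along which they close (so a half turn about z gives the same grasp; the last joint's range is limited). The gripper opens to 94 mm and grips with 3 to 60 N. Pads are 16 mm wide; open, the fingers measure 119 mm over their backs; the gripper's body (75 mm by 177 mm) begins 78 mm behind the grasp point.
Start: joints at [-1.382, 0.087, 1.371, -0, 1.684, -0.103], TCP at [0.158, -0.527, 0.206] pointing down, gripper open.
Joint ranges: [-3.1, 3.1], [-0.76, 2.03], [0.27, 2.55], [-1.08, 4.22], [0.17, 2.65], [-2.57, 2.57]. Speed limits (rad/s): [2.79, 2.79, 3.14, 3.14, 3.14, 3.14].

INTERFACE

Orientations are given as [roll, pitch, yaw] about the fixed x, y, z axes, in that order (R = Rz(yaw) Ry(pitch) Rx(roll)).
In Python, from bench import robot gives the robot as it stands. The module is installed in compiled form; this text tells all that it offers.
- The arm moves only by the tool move_arm, never from a script. Its argument "deltas" is one flat list of numbers, 7 for each row, row after row: the turn, a rotation vector about the tool's x, y, z in rad, then the shift along the tool's x, y, z in cm, then the closure, from -1 (fully open) to 1 (shut). A call has 1 to 8 rows; each row is the pose to reach, as a shift and turn from the pose commanded when the call began, along the tool's axes at that moment; what a row does not reach only later rows make up. A row lasts 1/10 s, in which the tool goes at most 50 mm and 8.59 degrees, less where a joint would pass 70% of its speed; a pose out of reach is approached as far as the arm can. A call with a gripper value outside its range is refused whole. The fingers move at their own pace and stop on an object; the grip force is fixed at half the most. Time passes only in rows, so rows that repeat a pose let the fingers close. It gives the time, the measured TCP pose, the force, the opening and the grip force at its end, in the units of the state.
- robot.get_obs(): the state, without advancing time (a new reading comes with each control period).
- robot.snapshot(name): name is "scene" or "top" or "wrist"; returns a dict with "image" (384x512x3 uint8, red, green, blue), "depth" (384x512 float32, m along the optical axis (not along the pixel's ray), 0 where there is no reading), "fov_y" (degrees; the focal length in pixels is half the picture's height over the tangent of half this angle, whatever the lens; pixels are square), "cx", "cy" (the principal point, pixels), "origin" and "orientation" of the camera in the world; the wrist camera has in their place "T_tool_cam" (4x4, takes a point from camera to tool coordinates, whose origin is the TCP and whose axes are the flange's). Camera axes: x right, y up, looking along -z (the intrinsics and any distortion apply to the point x, -y, -z); pixel columns grow to the right and rows downward; lengths in m; the calibration is good to about 2 mm. The wrist camera is an equidistant fisheye: a pixel r from the principal point sees the ray r / f radians off the axis. A picture is of the moment at which its call begins: read the wrist's pose just before it.
- robot.close_job(): hands the job in; it is judged then, once.
The state is a dict: "time": time; "joint_positions": joint angles; "qvel": joint speeds; "joint_torque": joint torques, N m; "tool_pos": TCP position; "ee_rot": TCP orientation; "wrist_force": force on the tool from outside, world axes, zero at the start; "wrist_torque": the same for the moment, N m; "width": finger opening in m; "finger_force": force on a finger pad.
Only numpy, scipy, OpenCV 4.12 (cv2) and the standard library are available. Lean on these libraries where they do the work, as an engineer would, in place of code of your own. Each camera call takes 0.05 s, during which the arm holds its last target. There are 200 camera calls.

## Working session

There is one attempt and no reset: what is moved stays moved. The work goes in short steps, Python scripts to look and compute and a tool call to move; the robot and the scene stay as the last step left them, time stands still between calls to the robot, and variables do not carry over. Pictures are saved under pics/ and viewed, at most 14 in all, crops included, and the job is handed in when it is done.

Besides the shell and the picture viewer there is one more tool, called after ">>>" as name(argument=value, ...) on one line, values as JSON. move_arm: Moves the arm, as the interface text tells. Its arguments: {"type":"object","properties":{"deltas":{"type":"array","items":{"type":"number"}}},"required":["deltas"]}

```bash
mkdir -p pics; cat > h.py <<'E'
import numpy as np, cv2
from scipy.spatial.transform import Rotation as R
from bench import robot
def cam(name):
    o=robot.get_obs(); s=robot.snapshot(name); return s,o
def save(s,n): cv2.imwrite(f'pics/{n}.png',cv2.cvtColor(s['image'],cv2.COLOR_RGB2BGR))
def cloud(s):
    h,w=s['depth'].shape; f=h/2/np.tan(np.radians(s['fov_y']/2))
    v,u=np.mgrid[:h,:w]; d=s['depth']
    P=np.stack([(u-s['cx'])/f*d,-(v-s['cy'])/f*d,-d],-1)
    o=np.array(s['orientation']); M=R.from_euler('xyz',o).as_matrix() if o.shape==(3,) else o
    return P@M.T+np.array(s['origin'])
E
python3 - <<'E'
from h import *
for n in('top','scene'):
    s,o=cam(n); save(s,n); np.savez(n,**s); print({k:v for k,v in s.items() if k not in('image','depth')})
print(o)
E
```

```text
{'fov_y': 46.88340814772175, 'cx': 253.1115971505874, 'cy': 186.61558422477484, 'origin': array([ 0.40274791, -0.04240482,  1.22992843]), 'orientation': array([ 0.100025  , -0.01551814, -1.55669355])}
{'fov_y': 56.83624632946536, 'cx': 253.070699032945, 'cy': 187.35547038573856, 'origin': array([-0.07787454,  0.57563966,  0.55243332]), 'orientation': array([ 1.0771095 , -0.01898191, -2.36699334])}
{'time': 0.05, 'joint_positions': array([-1.38208488e+00,  8.79392358e-02,  1.37222181e+00, -2.37689506e-05,
        1.68359729e+00, -1.03078062e-01]), 'qvel': array([-0.00167819, -0.00184451, -0.00189224, -0.00024343, -0.00139715,
       -0.00092178]), 'joint_torque': array([ 2.50494224e-03, -3.41537046e+01, -3.03596234e+01,  7.19110714e-02,
        3.04307789e-02, -1.05138110e-04]), 'tool_pos': array([ 0.15811376, -0.52621802,  0.20432925]), 'ee_rot': array([-3.13943604e+00, -1.99340803e-04,  2.91786641e-01]), 'wrist_force': array([0.15186828, 0.17719764, 0.24443979]), 'wrist_torque': array([ 0.02046295, -0.02595741,  0.0028452 ]), 'finger_force': 0.0, 'width': 0.09343286695460591}
```

View pics/top.png

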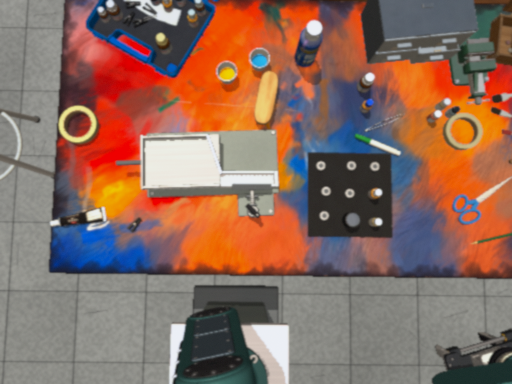

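View pics/scene.png

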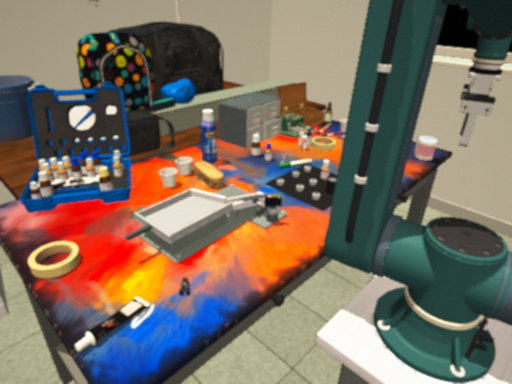

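```bash
python3 - <<'E'
from h import *
s=dict(np.load('top.npz')); P=cloud(s); im=cv2.cvtColor(s['image'],cv2.COLOR_RGB2BGR)
a=cv2.resize(im[120:230,110:290],None,fx=4.4,fy=4.4,interpolation=cv2.INTER_CUBIC)
b=cv2.resize(im[145:245,300:400],None,fx=5,fy=5,interpolation=cv2.INTER_CUBIC)
cv2.imwrite('pics/a.png',a);cv2.imwrite('pics/b.png',b)
Z=P[...,2]
# objects above mat
m=np.zeros(Z.shape,np.uint8); m[148:240,303:398]=(Z[148:240,303:398]>0.010)
n,l,st,c=cv2.connectedComponentsWithStats(m)
for i in range(1,n):
    if st[i,4]>8:
        q=P[l==i]; print(c[i].round(1),st[i,4],np.round((q.max(0)+q.min(0))/2,4),q[:,2].max().round(3))
# tray rectangle: high rim/wall pts
t=np.zeros(Z.shape,np.uint8); t[125:205,100:290]=(Z[125:205,100:290]>0.045)
ys,xs=np.nonzero(t); q=P[ys,xs]; r=cv2.minAreaRect(q[:,:2].astype(np.float32)); print(r)
for v,u in((162,125),(162,120),(162,132),(160,180),(196,253),(205,253),(210,253),(170,250),(178,250)): print(u,v,P[v,u].round(4))
E
```

```text
[391.4 150.1] 56 [ 0.5214 -0.2515  0.6202] 1.23
[320.6 165.3] 58 [ 0.5875 -0.2472  0.0157] 0.021
[351.2 165.2] 61 [ 0.502  -0.1925  0.62  ] 1.23
[374.5 166. ] 63 [ 0.5011 -0.2257  0.6204] 1.23
[325.9 190.7] 62 [ 0.465  -0.1574  0.6201] 1.23
[349.4 192.9] 60 [ 0.4626 -0.1903  0.6202] 1.23
[374.9 193. ] 111 [ 0.4633 -0.2208  0.6201] 1.23
[324.2 215.3] 61 [ 0.4496 -0.2553  0.0178] 0.025
[352.  219.4] 252 [ 0.4303 -0.1958  0.6201] 1.23
[375.6 221.3] 89 [ 0.4246 -0.2225  0.6207] 1.23
((0.5696288347244263, 0.09475597739219666), (0.39651572704315186, 0.2128884494304657), 68.93946838378906)
125 162 [0.5792 0.2796 0.0708]
120 162 [0.5781 0.291  0.0769]
132 162 [0.5794 0.261  0.0718]
180 160 [0.5897 0.1379 0.0534]
253 196 [ 0.4966 -0.0592  0.0457]
253 205 [ 0.4722 -0.0594  0.0495]
253 210 [ 0.4574 -0.0592  0.0792]
250 170 [ 0.5723 -0.0503  0.006 ]
250 178 [ 0.5466 -0.0505  0.0326]
```

View pics/a.png

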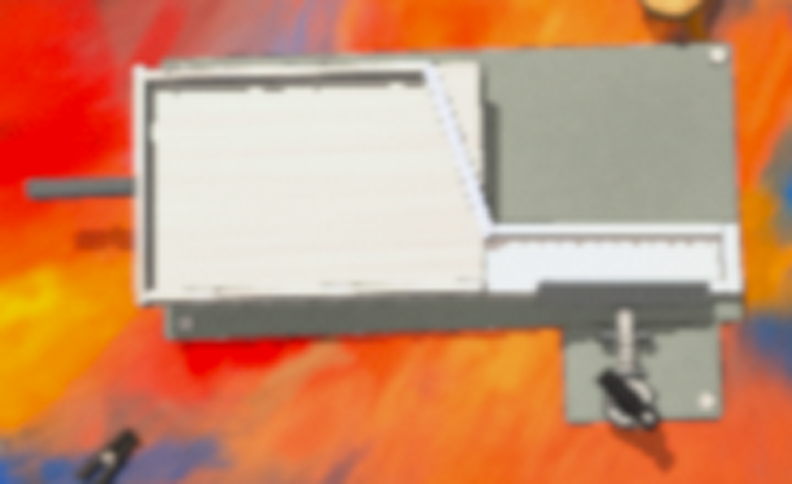

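View pics/b.png

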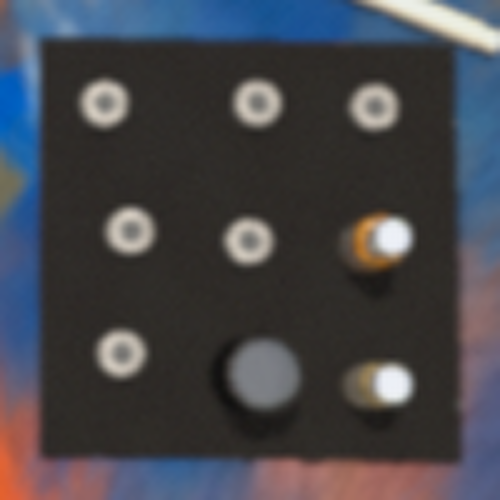

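```bash
cat >> h.py <<'E'
from scipy.optimize import least_squares
def ray(s,u,v,z):
    f=384/2/np.tan(np.radians(s['fov_y']/2)); M=R.from_euler('xyz',s['orientation']).as_matrix()
    d=M@np.array([(u-s['cx'])/f,-(v-s['cy'])/f,-1]); o=np.array(s['origin']); return (o+d*(z-o[2])/d[2])[:2]
E
python3 - <<'E'
from h import *
s=dict(np.load('top.npz'))
k=lambda p:((p[0]+.5)/4.4-.5+110,(p[1]+.5)/4.4-.5+120)
fe=np.array([(-.206,.12),(-.206,-.02),(-.272,.05),(.085,-.088)]);zz=[.074,.074,.074,.081]
px=[(136,68),(138,303),(28,187),(629,399)]
W=np.array([ray(s,*k(p),z) for p,z in zip(px,zz)])
T=lambda x,p:x[:2]+p@np.array([[np.cos(x[2]),np.sin(x[2])],[-np.sin(x[2]),np.cos(x[2])]])
r=least_squares(lambda x:(T(x,fe)-W).ravel(),[.54,0,-1.57]); print(r.x,(T(r.x,fe)-W).round(4))
a,b=[ray(s,*k(p),.006) for p in((165,62),(732,45))]; print('plate yaw',np.arctan2(*(b-a)[::-1]))
for p in((104,103),(257,102),(374,107),(130,232),(249,241),(120,353)):
    print('bush',ray(s,(p[0]+.5)/5-.5+300,(p[1]+.5)/5-.5+145,.017).round(4))
for x in(-.04,-.07,-.1,-.13,-.16,-.185): print(T(r.x,np.array([x,.04])).round(4))
a,b=[ray(s,*k(p),.081) for p in((605,375),(655,425))];print('bar',a,b)
E
```

```text
[ 0.5401403   0.02954018 -1.52562436] [[-0.0006 -0.0002]
 [ 0.0013  0.0003]
 [-0.0002  0.0012]
 [-0.0005 -0.0013]]
plate yaw -1.522621160296838
bush [ 0.5874 -0.2453]
bush [ 0.5893 -0.3304]
bush [ 0.5876 -0.3957]
bush [ 0.5157 -0.2596]
bush [ 0.5118 -0.3254]
bush [ 0.449  -0.2539]
[0.5783 0.0713]
[0.5769 0.1013]
[0.5756 0.1312]
[0.5742 0.1612]
[0.5729 0.1912]
[0.5717 0.2162]
bar [ 0.4705045  -0.04370297] [ 0.44147918 -0.07359729]
```

>>> move_arm(deltas=[0,0,-1.326,35.7,-17.75,0,0.15,0,0,-1.326,35.7,-17.75,0,0.15,0,0,-1.326,35.7,-17.75,0,0.15,0,0,-1.326,35.7,-17.75,0,0.15,0,0,-1.326,35.7,-17.75,0,0.15,0,0,-1.326,35.7,-17.75,0,0.15,0,0,-1.326,35.7,-17.75,0,0.15,0,0,-1.326,35.7,-17.75,0,0.15])

```text
time: 0.9
tool_pos: [0.4501, -0.2522, 0.2051]
ee_rot: [-3.141, -0.0, 1.498]
wrist_force: [0.3, -0.5, -0.5]
width: 0.0407
finger_force: 0.0
```

>>> move_arm(deltas=[0,0,-0.12,0,0,0,0.15,0,0,-0.12,0,0,0,0.15,0,0,-0.12,0,0,0,0.15])

```text
time: 1.2
tool_pos: [0.4487, -0.2541, 0.205]
ee_rot: [-3.141, -0.0, 1.609]
wrist_force: [-0.3, -1.2, 0.5]
width: 0.0397
finger_force: 0.0
```

```bash
cat >> h.py <<'E'
F=np.array([.5401,.0295,-1.5245])
def toF(p): 
    p=np.asarray(p)[...,:2]-F[:2]; c,s_=np.cos(F[2]),np.sin(F[2]); return p@np.array([[c,-s_],[s_,c]])
def wrays(s,o):
    h,w=s['depth'].shape; f=h/2/np.tan(np.radians(s['fov_y']/2)); v,u=np.mgrid[:h,:w]
    x,y=u-s['cx'],v-s['cy']; r=np.hypot(x,y)+1e-9; t=r/f
    D=np.stack([np.sin(t)*x/r,-np.sin(t)*y/r,-np.cos(t)],-1)
    T=s['T_tool_cam']; M=R.from_euler('xyz',o['ee_rot']).as_matrix()
    return D@(M@T[:3,:3]).T, M@T[:3,3]+o['tool_pos'], np.cos(t)
def wcloud(s,o):
    D,c,k=wrays(s,o); return c+D*(s['depth']/np.maximum(k,.05))[...,None]
def discs(s,o,zlo,zhi,ztop):
    """centres (world) of bush-like blobs with cloud height in zlo..zhi"""
    P=wcloud(s,o); D,c,k=wrays(s,o); Q=c+D*((ztop-c[2])/np.minimum(D[...,2],-.05))[...,None]
    m=((P[...,2]>zlo)&(P[...,2]<zhi)&(s['depth']>0)).astype(np.uint8)
    n,l,st,cc=cv2.connectedComponentsWithStats(m); out=[]
    for i in range(1,n):
        if st[i,4]<60: continue
        (x,y),(a,b),_=cv2.minAreaRect(Q[l==i][:,:2].astype(np.float32))
        if .018<min(a,b) and max(a,b)<.034: out.append((x,y,cc[i][0],cc[i][1],a,b))
    return out
E
python3 - <<'E'
from h import *
s,o=cam('wrist'); save(s,'w1'); print(s['fov_y'],s['cx'],s['cy'],s['T_tool_cam'].round(3),o['tool_pos'],o['ee_rot'])
for d in discs(s,o,.010,.026,.017): print(np.round(d,3),toF(d).round(4))
for p in((.5874,-.2453),(.5893,-.3304),(.5876,-.3957),(.5157,-.2596),(.5118,-.3254),(.449,-.2539)): print('top',toF(p).round(4))
print(toF(o['tool_pos']))
E
```

```text
65.70646984690485 258.30342673033704 189.99780850862854 [[ 0.     0.968  0.252  0.073]
 [ 1.    -0.     0.    -0.001]
 [ 0.     0.252 -0.968 -0.18 ]
 [ 0.     0.     0.     1.   ]] [ 0.4487297  -0.254139    0.20503276] [-3.14070785e+00 -1.98147485e-04  1.60910085e+00]
[ 5.84000e-01 -2.45000e-01  3.62348e+02  1.70016e+02  2.20000e-02
  2.50000e-02] [0.2758 0.0309]
[ 4.47000e-01 -2.54000e-01  2.57751e+02  1.72295e+02  2.30000e-02
  2.30000e-02] [ 0.2786 -0.1059]
[ 5.14000e-01 -2.59000e-01  3.09698e+02  1.78246e+02  2.40000e-02
  2.40000e-02] [ 0.2867 -0.0394]
[ 5.85000e-01 -3.29000e-01  3.55409e+02  2.29787e+02  2.30000e-02
  2.60000e-02] [0.36   0.0287]
[ 7.46000e-01 -3.67000e-01  4.41972e+02  2.51343e+02  2.70000e-02
  2.30000e-02] [0.4056 0.1877]
top [0.2767 0.0345]
top [0.3618 0.0325]
top [0.4269 0.0278]
top [ 0.2877 -0.0378]
top [ 0.3532 -0.0447]
top [ 0.2789 -0.1041]
[ 0.27910648 -0.10439915]
```

View pics/w1.png

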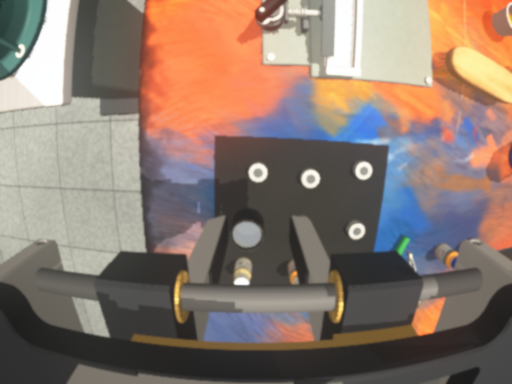

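>>> move_arm(deltas=[0,0,0,0,-0.05,5,0.12,0,0,0,0,-0.1,10,0.12,0,0,0,0,-0.1,15,0.12,0,0,0,0,-0.1,18.5,0.12,0,0,0,0,-0.1,19.8,0.12,0,0,0,0,-0.1,19.8,1,0,0,0,0,-0.1,19.8,1,0,0,0,0,-0.1,19.8,1])

```text
time: 2.05
tool_pos: [0.4491, -0.2554, 0.0094]
ee_rot: [3.139, 0.002, 1.611]
wrist_force: [0.4, 1.4, -0.3]
width: 0.0226
finger_force: 30.0
```

>>> move_arm(deltas=[0,0,0,0,0,-5,1,0,0,0,0,0,-10,1,0,0,0,46.4,14.4,-14,1,0,0,0,46.4,14.4,-14,1,0,0,0,46.4,14.4,-14,1,0,0,0,46.4,14.4,-14,1,0,0,0,46.4,14.4,-14,1,0,0,0,46.4,14.4,-14,1])

```text
time: 2.85
tool_pos: [0.5258, 0.0367, 0.1341]
ee_rot: [3.138, 0.001, 1.611]
wrist_force: [0.0, -1.3, -0.1]
width: 0.023
finger_force: 30.0
```

>>> move_arm(deltas=[0,0,0,17.7,5.3,4,1,0,0,0,17.7,5.3,4,1,0,0,0,17.7,5.3,4,1,0,0,0,17.7,5.3,4,1,0,0,0,17.7,5.3,4,1,0,0,0,17.7,5.3,4,1])

```text
time: 3.45
tool_pos: [0.5708, 0.2145, 0.0926]
ee_rot: [3.141, 0.001, 1.613]
wrist_force: [0.5, -1.0, -0.1]
width: 0.023
finger_force: 30.0
```

>>> move_arm(deltas=[0,0,0,0,0,2.0,1,0,0,0,0,0,2.8,1,0,0,0,0,0,2.8,1,0,0,0,0,0,2.8,0.2,0,0,0,0,0,2.8,0.2,0,0,0,0,0,0,0.2,0,0,0,0,0,-5,0.15,0,0,0,-5,-0.8,-7,0.12])

```text
time: 4.25
tool_pos: [0.5678, 0.1715, 0.1667]
ee_rot: [3.131, -0.004, 1.618]
wrist_force: [0.8, -0.7, 1.2]
width: 0.0412
finger_force: 0.0
```

```bash
python3 - <<'E'
from h import *
s,o=cam('wrist'); save(s,'w2'); print(o['tool_pos'],toF(o['tool_pos']),o['width'])
for d in discs(s,o,.062,.078,.070): print(np.round(d,3),toF(d).round(4))
E
```

```text
[0.56775638 0.17154206 0.16672286] [-0.14060993  0.03420042] 0.041207964103718124
[5.70000e-01 2.14000e-01 2.62402e+02 1.46920e+02 2.30000e-02 2.30000e-02] [-0.1832  0.0382]
```

>>> move_arm(deltas=[0,0,0,-42.6,-7.3,0,0.12,0,0,0,-42.6,-7.3,0,0.12,0,0,0,-42.6,-7.3,0,0.12,0,0,0,-42.6,-7.3,2,0.12,0,0,0,-42.6,-7.3,4,0.12,0,0,0,-42.6,-7.3,4,0.12,0,0,0,-42.6,-7.3,4,0.12,0,0,0,-42.6,-7.3,4,0.12])

```text
time: 5.1
tool_pos: [0.5137, -0.2288, 0.1266]
ee_rot: [3.14, 0.001, 1.611]
wrist_force: [-0.0, -0.6, -0.3]
width: 0.0414
finger_force: 0.0
```

>>> move_arm(deltas=[0,0,0,-3.1,0,4,0.12,0,0,0,-3.1,0,8,0.12,0,0,0,-3.1,0,11,0.12,0,0,0,-3.1,0,11.9,0.12,0,0,0,-3.1,0,11.9,0.12,0,0,0,-3.1,0,11.9,1,0,0,0,-3.1,0,11.9,1,0,0,0,-3.1,0,11.9,1])

```text
time: 5.9
tool_pos: [0.5168, -0.258, 0.009]
ee_rot: [3.138, 0.002, 1.612]
wrist_force: [0.4, -0.9, 2.6]
width: 0.023
finger_force: 30.0
```

>>> move_arm(deltas=[0,0,0,0,0,-5,1,0,0,0,0,0,-10,1,0,0,0,44.3,7.5,-12.5,1,0,0,0,44.3,7.5,-12.5,1,0,0,0,44.3,7.5,-12.5,1,0,0,0,44.3,7.5,-12.5,1,0,0,0,44.3,7.5,-12.5,1,0,0,0,44.3,7.5,-12.5,1])

```text
time: 6.7
tool_pos: [0.5535, 0.0418, 0.1247]
ee_rot: [3.139, 0.0, 1.612]
wrist_force: [1.4, -0.3, 0.1]
width: 0.0229
finger_force: 30.0
```

>>> move_arm(deltas=[0,0,0,14.5,2.5,3.2,1,0,0,0,14.5,2.5,3.2,1,0,0,0,14.5,2.5,3.2,1,0,0,0,14.5,2.5,3.2,1,0,0,0,14.5,2.5,4.5,1,0,0,0,14.5,2.5,4.5,1])

```text
time: 7.3
tool_pos: [0.5711, 0.1844, 0.0767]
ee_rot: [-3.138, 0.001, 1.611]
wrist_force: [0.1, 0.3, -0.3]
width: 0.0222
finger_force: 30.0
```

>>> move_arm(deltas=[0,0,0,0.1,0,1.25,1,0,0,0,0.1,0,1.25,1,0,0,0,0.1,0,1.25,0.2,0,0,0,0.1,0,1.25,0.2,0,0,0,0.1,0,-2,0.2,0,0,0,0.1,0,-6,0.12,0,0,0,-5,0,-7,0.12,0,0,0,-10,0,-7,0.12])

```text
time: 8.1
tool_pos: [0.5785, 0.0877, 0.1531]
ee_rot: [3.133, 0.0, 1.615]
wrist_force: [0.7, -0.7, -0.7]
width: 0.0415
finger_force: 0.0
```

```bash
python3 - <<'E'
from h import *
s,o=cam('wrist'); print(o['tool_pos'],toF(o['tool_pos']),o['width'])
for d in discs(s,o,.062,.078,.070): print(np.round(d,3),toF(d).round(4))
print('mat')
for d in discs(s,o,.01,.026,.017): print(np.round(d,3))
E
```

```text
[0.5784668  0.08766778 0.15310501] [-0.05632984  0.04101768] 0.04147018302798693
[5.69000e-01 2.14000e-01 2.54738e+02 5.49860e+01 2.40000e-02 2.30000e-02] [-0.1825  0.0376]
[5.71000e-01 1.84000e-01 2.54295e+02 8.77830e+01 2.20000e-02 2.30000e-02] [-0.1526  0.0377]
mat
```

>>> move_arm(deltas=[0,0,0,-33.2,-0.7,0,0.12,0,0,0,-33.2,-0.7,0,0.12,0,0,0,-33.2,-0.7,0,0.12,0,0,0,-33.2,-0.7,0,0.12,0,0,0,-33.2,-0.7,0,0.12,0,0,0,-33.2,-0.7,4,0.12,0,0,0,-33.2,-0.7,8,0.12,0,0,0,-33.2,-0.7,8,0.12])

```text
time: 8.95
tool_pos: [0.5804, -0.2465, 0.0645]
ee_rot: [-3.136, -0.002, 1.608]
wrist_force: [0.3, -0.1, -0.3]
width: 0.0411
finger_force: 0.0
```

>>> move_arm(deltas=[0,0,0,0.1,0.5,3,0.12,0,0,0,0.1,0.5,5,0.12,0,0,0,0.1,0.5,5.6,0.12,0,0,0,0.1,0.5,5.6,1,0,0,0,0.1,0.5,5.6,1,0,0,0,0.1,0.5,5.6,1])

```text
time: 9.55
tool_pos: [0.5892, -0.2434, 0.0148]
ee_rot: [3.139, 0.002, 1.612]
wrist_force: [-0.4, 0.3, 0.9]
width: 0.022
finger_force: 30.0
```

>>> move_arm(deltas=[0,0,0,0,0,0,0.12,0,0,0,0,0,0,0.12,0,0,0,0,-0.2,0.5,0.12,0,0,0,0,-0.2,0.5,0.12,0,0,0,0,-0.2,0.5,1,0,0,0,0,-0.2,0.5,1,0,0,0,0,-0.2,0.5,1])

```text
time: 10.25
tool_pos: [0.5859, -0.2434, 0.0076]
ee_rot: [3.142, 0.0, 1.612]
wrist_force: [0.3, 0.4, -0.2]
width: 0.0231
finger_force: 30.0
```

>>> move_arm(deltas=[0,0,0,0,0,-5,1,0,0,0,0,0,-10,1,0,0,0,39.8,0.4,-11,1,0,0,0,39.8,0.4,-11,1,0,0,0,39.8,0.4,-11,1,0,0,0,39.8,0.4,-11,1,0,0,0,39.8,0.4,-11,1,0,0,0,39.8,0.4,-11,1])

```text
time: 11.05
tool_pos: [0.5762, 0.0584, 0.1153]
ee_rot: [3.141, 0.0, 1.612]
wrist_force: [0.4, 0.1, -0.4]
width: 0.0231
finger_force: 30.0
```

>>> move_arm(deltas=[0,0,0,9.7,0,2,1,0,0,0,9.7,0,2,1,0,0,0,9.7,0,4,1,0,0,0,9.7,0,4,1,0,0,0,9.7,0,4,1])

```text
time: 11.55
tool_pos: [0.5723, 0.153, 0.0747]
ee_rot: [-3.14, 0.001, 1.612]
wrist_force: [0.5, -0.8, 0.5]
width: 0.0228
finger_force: 30.0
```

>>> move_arm(deltas=[0,0,0,0.1,0,1.2,1,0,0,0,0.1,0,1.2,1,0,0,0,0.1,0,1.2,0.2,0,0,0,0.1,0,1.2,0.2,0,0,0,0.1,0,-2,0.2,0,0,0,0.1,0,-6,0.12,0,0,0,-5,0,-7,0.12,0,0,0,-10,0,-7,0.12])

```text
time: 12.35
tool_pos: [0.5788, 0.0553, 0.1495]
ee_rot: [3.133, 0.0, 1.615]
wrist_force: [0.7, -0.9, -0.7]
width: 0.0413
finger_force: 0.0
```

```bash
python3 - <<'E'
from h import *
s,o=cam('wrist'); print(o['tool_pos'],toF(o['tool_pos']),o['width'])
for d in discs(s,o,.062,.078,.070): print(np.round(d,3),toF(d).round(4))
s,o=cam('top');m=cloud(s)[...,2]; save(s,'t2')
E
```

```text
[0.57883017 0.05534335 0.14954318] [-0.02402324  0.0398847 ] 0.041325933762067155
[5.70000e-01 2.13000e-01 2.56079e+02 2.03020e+01 2.30000e-02 2.40000e-02] [-0.1817  0.0379]
[5.7000e-01 1.8300e-01 2.5550e+02 5.1861e+01 2.3000e-02 2.4000e-02] [-0.1521  0.0375]
[5.72000e-01 1.51000e-01 2.54912e+02 8.79310e+01 2.30000e-02 2.20000e-02] [-0.1201  0.037 ]
```

>>> move_arm(deltas=[0,0,0,-38.4,-0.3,0,0.12,0,0,0,-38.4,-0.3,0,0.12,0,0,0,-38.4,-0.3,0,0.12,0,0,0,-38.4,-0.3,0,0.12,0,0,0,-38.4,-0.3,0,0.12,0,0,0,-38.4,-0.3,0,0.12,0,0,0,-38.4,-0.3,3,0.12,0,0,0,-38.4,-0.3,6,0.12])

```text
time: 13.25
tool_pos: [0.5917, -0.3287, 0.0948]
ee_rot: [3.133, 0.007, 1.61]
wrist_force: [0.9, 0.1, -0.5]
width: 0.0416
finger_force: 0.0
```

```bash
python3 - <<'E'
from h import *
s,o=cam('wrist'); save(s,'w3'); print(o['tool_pos'],o['width'])
for d in discs(s,o,.01,.026,.017): print(np.round(d,3))
E
```

```text
[ 0.59174278 -0.32870035  0.09477615] 0.041631032995636474
[ 5.10000e-01 -3.24000e-01  1.70474e+02  1.87297e+02  2.40000e-02
  2.40000e-02]
[ 5.87000e-01 -3.29000e-01  2.53311e+02  1.95611e+02  2.30000e-02
  2.30000e-02]
[ 7.47000e-01 -3.67000e-01  4.05561e+02  2.34893e+02  2.70000e-02
  2.00000e-02]
[ 4.36000e-01 -3.87000e-01  1.08323e+02  2.42417e+02  2.00000e-02
  2.40000e-02]
[ 5.86000e-01 -3.94000e-01  2.49546e+02  2.59387e+02  2.60000e-02
  2.40000e-02]
```

View pics/w3.png

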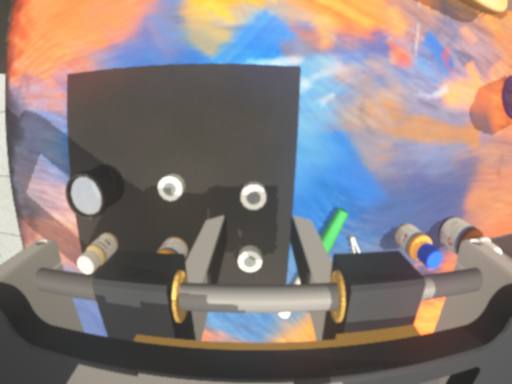

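>>> move_arm(deltas=[0,0,0,0,-0.3,4,0.12,0,0,0,0,-0.3,7,0.12,0,0,0,0,-0.3,8.6,0.12,0,0,0,0,-0.3,8.6,0.12,0,0,0,0,-0.3,8.6,0.12,0,0,0,0,-0.3,8.6,1,0,0,0,0,-0.3,8.6,1,0,0,0,0,-0.3,8.6,1])

```text
time: 14.1
tool_pos: [0.5866, -0.324, 0.0046]
ee_rot: [3.141, 0.0, 1.612]
wrist_force: [0.2, 0.3, 0.6]
width: 0.0229
finger_force: 30.0
```

>>> move_arm(deltas=[0,0,0,0,0,-5,1,0,0,0,0,0,-10,1,0,0,0,44.8,0.5,-11.5,1,0,0,0,44.8,0.5,-11.5,1,0,0,0,44.8,0.5,-11.5,1,0,0,0,44.8,0.5,-11.5,1,0,0,0,44.8,0.5,-11.5,1,0,0,0,44.8,0.5,-11.5,1])

```text
time: 14.9
tool_pos: [0.5768, -0.0225, 0.1145]
ee_rot: [3.141, 0.0, 1.611]
wrist_force: [0.7, -0.1, -0.6]
width: 0.0228
finger_force: 30.0
```

>>> move_arm(deltas=[0,0,0,14.8,0.2,1,1,0,0,0,14.8,0.2,1,1,0,0,0,14.8,0.2,3,1,0,0,0,14.8,0.2,4,1,0,0,0,14.8,0.2,4,1,0,0,0,14.8,0.2,4,1])

```text
time: 15.5
tool_pos: [0.5732, 0.1225, 0.0742]
ee_rot: [-3.141, 0.001, 1.611]
wrist_force: [0.3, -0.9, -0.5]
width: 0.0228
finger_force: 30.0
```

>>> move_arm(deltas=[0,0,0,0.1,0,1.4,1,0,0,0,0.1,0,1.4,1,0,0,0,0.1,0,1.4,0.2,0,0,0,0.1,0,1.4,0.2,0,0,0,0.1,0,-2,0.2,0,0,0,0.1,0,-6,0.12,0,0,0,-5,0,-7,0.12,0,0,0,-10,0,-7,0.12])

```text
time: 16.3
tool_pos: [0.5795, 0.0255, 0.1488]
ee_rot: [3.133, 0.001, 1.615]
wrist_force: [0.4, -0.1, -0.9]
width: 0.0415
finger_force: 0.0
```

```bash
python3 - <<'E'
from h import *
s,o=cam('wrist'); print(o['tool_pos'],toF(o['tool_pos']),o['width'])
for d in discs(s,o,.062,.078,.070): print(np.round(d,3),toF(d).round(4))
E
```

```text
[0.57950119 0.02545081 0.14881122] [0.00586833 0.03917157] 0.04148962403469324
[5.70000e-01 1.82000e-01 2.56317e+02 2.02620e+01 2.30000e-02 2.50000e-02] [-0.1511  0.0372]
[5.71000e-01 1.51000e-01 2.55743e+02 5.46560e+01 2.40000e-02 2.30000e-02] [-0.1195  0.0369]
[5.71000e-01 1.17000e-01 2.54377e+02 9.29220e+01 2.20000e-02 2.30000e-02] [-0.0855  0.0354]
```

>>> move_arm(deltas=[0,0,0,-35.2,-8.2,0,0.12,0,0,0,-35.2,-8.2,0,0.12,0,0,0,-35.2,-8.2,0,0.12,0,0,0,-35.2,-8.2,0,0.12,0,0,0,-35.2,-8.2,0,0.12,0,0,0,-35.2,-8.2,0,0.12,0,0,0,-35.2,-8.2,0,0.12,0,0,0,-35.2,-8.2,3,0.12])

```text
time: 17.15
tool_pos: [0.5107, -0.337, 0.1194]
ee_rot: [3.134, 0.01, 1.606]
wrist_force: [0.2, -1.2, 0.8]
width: 0.0414
finger_force: 0.0
```

>>> move_arm(deltas=[0,0,0,0.6,0,4,0.12,0,0,0,0.6,0,6,0.12,0,0,0,0.6,0,6,0.12,0,0,0,0.6,0,6,0.12])

```text
time: 17.55
tool_pos: [0.5098, -0.3238, 0.055]
ee_rot: [3.141, 0.0, 1.612]
wrist_force: [-0.9, 0.7, -0.2]
width: 0.0418
finger_force: 0.0
```

Over the fifth bush; descend and grip.

>>> move_arm(deltas=[0,0,0,0,0.1,3,0.12,0,0,0,0,0.1,4.8,0.12,0,0,0,0,0.1,4.8,0.12,0,0,0,0,0.1,4.8,1,0,0,0,0,0.1,4.8,1,0,0,0,0,0.1,4.8,1])

```text
time: 18.15
tool_pos: [0.5119, -0.3245, 0.0088]
ee_rot: [3.138, 0.003, 1.612]
wrist_force: [0.3, 0.6, 2.5]
width: 0.0229
finger_force: 30.0
```

>>> move_arm(deltas=[0,0,0,0,0,-5,1,0,0,0,0,0,-10,1,0,0,0,40.8,7.8,-11.5,1,0,0,0,40.8,7.8,-11.5,1,0,0,0,40.8,7.8,-11.5,1,0,0,0,40.8,7.8,-11.5,1,0,0,0,40.8,7.8,-11.5,1,0,0,0,40.8,7.8,-11.5,1])

```text
time: 18.95
tool_pos: [0.5551, -0.025, 0.1185]
ee_rot: [3.139, 0.001, 1.612]
wrist_force: [1.2, 0.3, 0.2]
width: 0.0227
finger_force: 30.0
```

>>> move_arm(deltas=[0,0,0,11.1,2.1,1,1,0,0,0,11.1,2.1,1,1,0,0,0,11.1,2.1,3,1,0,0,0,11.1,2.1,4.3,1,0,0,0,11.1,2.1,4.3,1,0,0,0,11.1,2.1,4.3,1])

```text
time: 19.55
tool_pos: [0.571, 0.0834, 0.0742]
ee_rot: [-3.141, 0.001, 1.61]
wrist_force: [0.3, 0.5, -0.6]
width: 0.0227
finger_force: 30.0
```

>>> move_arm(deltas=[0,0,0,0.1,0,1.1,1,0,0,0,0.1,0,1.1,1,0,0,0,0.1,0,1.1,0.2,0,0,0,0.1,0,1.1,0.2,0,0,0,0.1,0,-2,0.2,0,0,0,0.1,0,-6,0.12,0,0,0,-5,0,-7,0.12,0,0,0,-10,0,-7,0.12])

```text
time: 20.35
tool_pos: [0.5773, -0.0132, 0.1485]
ee_rot: [3.134, 0.001, 1.616]
wrist_force: [0.2, 1.2, 0.1]
width: 0.0413
finger_force: 0.0
```

>>> move_arm(deltas=[0,0,0,-38.4,-0.6,0,0.12,0,0,0,-38.4,-0.6,0,0.12,0,0,0,-38.4,-0.6,0,0.12,0,0,0,-38.4,-0.6,0,0.12,0,0,0,-38.4,-0.6,0,0.12,0,0,0,-38.4,-0.6,0,0.12,0,0,0,-38.4,-0.6,3,0.12,0,0,0,-38.4,-0.6,6,0.12])

```text
time: 21.15
tool_pos: [0.5867, -0.3983, 0.0943]
ee_rot: [3.133, 0.008, 1.609]
wrist_force: [1.2, -0.0, 0.4]
width: 0.0417
finger_force: 0.0
```

```bash
python3 - <<'E'
from h import *
s,o=cam('wrist'); print(o['tool_pos'],o['width'])
for d in discs(s,o,.01,.026,.017): print(np.round(d,3))
E
```

```text
[ 0.58666731 -0.3982933   0.09429287] 0.04171008340632031
[ 7.45000e-01 -3.69000e-01  4.19737e+02  1.72136e+02  2.70000e-02
  1.90000e-02]
[ 5.86000e-01 -3.95000e-01  2.57523e+02  1.91624e+02  2.20000e-02
  2.30000e-02]
```

>>> move_arm(deltas=[0,0,0,0,0.2,4,0.12,0,0,0,0,0.2,7,0.12,0,0,0,0,0.2,8.2,0.12,0,0,0,0,0.2,8.2,0.12,0,0,0,0,0.2,8.2,0.12,0,0,0,0,0.2,8.2,1,0,0,0,0,0.2,8.2,1,0,0,0,0,0.2,8.2,1])

```text
time: 22.0
tool_pos: [0.5873, -0.3928, 0.0085]
ee_rot: [3.14, 0.001, 1.612]
wrist_force: [0.0, -0.1, 2.6]
width: 0.0224
finger_force: 30.0
```

>>> move_arm(deltas=[0,0,0,0,0,-5,1,0,0,0,0,0,-10,1,0,0,0,60.5,4.8,-11.5,1,0,0,0,60.5,4.8,-11.5,1,0,0,0,60.5,4.8,-11.5,1,0,0,0,60.5,4.8,-11.5,1,0,0,0,60.5,4.8,-11.5,1,0,0,0,60.5,4.8,-11.5,1])

```text
time: 22.8
tool_pos: [0.598, -0.0909, 0.1151]
ee_rot: [3.141, 0.0, 1.612]
wrist_force: [0.8, 0.2, -0.3]
width: 0.0228
finger_force: 30.0
```

```bash
python3 - <<'E'
from h import *
s,o=cam('wrist'); print(o['tool_pos'],o['width'],o['finger_force'])
for d in discs(s,o,.062,.078,.070): print(np.round(d,3),toF(d).round(4))
E
```

```text
[ 0.59795573 -0.09086313  0.11513929] 0.02275098662141194 29.998522996902466
```

>>> move_arm(deltas=[0,0,0,30.2,2.3,0,1,0,0,0,30.2,2.3,0,1,0,0,0,30.2,2.3,0,1,0,0,0,30.2,2.3,0,1,0,0,0,30.2,2.3,0,1,0,0,0,30.2,2.3,2,1,0,0,0,30.2,2.3,4,1,0,0,0,30.2,2.3,4,1])

```text
time: 23.65
tool_pos: [0.606, 0.2111, 0.0706]
ee_rot: [-3.134, 0.002, 1.615]
wrist_force: [-1.0, -0.2, -1.4]
width: 0.023
finger_force: 30.0
```

>>> move_arm(deltas=[0,0,0,0,0.2,0,1,0,0,0,0,0.2,1.0,1,0,0,0,0,0.2,1.0,1,0,0,0,0,0.2,1.0,0.2,0,0,0,0,0.2,1.0,0.2,0,0,0,0,0.2,-2,0.2,0,0,0,-2,0,-7,0.2,0,0,0,-7,-3,-12,0.2])

```text
time: 24.45
tool_pos: [0.5937, 0.1591, 0.1773]
ee_rot: [3.138, -0.001, 1.614]
wrist_force: [0.8, -0.6, 0.5]
width: 0.0377
finger_force: 0.0
```

```bash
python3 - <<'E'
from h import *
s,o=cam('wrist'); print(o['tool_pos'],o['width'],o['finger_force']); save(s,'w4')
for d in discs(s,o,.062,.078,.070): print(np.round(d,3),toF(d).round(4))
E
```

```text
[0.59369817 0.15914732 0.17732797] 0.037705265931213185 0.0
[5.70000e-01 2.14000e-01 2.36234e+02 1.31777e+02 2.30000e-02 2.30000e-02] [-0.1832  0.0379]
[6.10000e-01 2.06000e-01 2.77677e+02 1.42049e+02 2.20000e-02 2.30000e-02] [-0.1731  0.0778]
[5.71000e-01 1.85000e-01 2.36549e+02 1.62464e+02 2.30000e-02 2.40000e-02] [-0.1535  0.0377]
[9.05000e-01 1.97000e-01 5.01412e+02 1.69469e+02 2.90000e-02 2.80000e-02] [-0.1508  0.3727]
[5.72000e-01 1.52000e-01 2.36752e+02 1.93864e+02 2.30000e-02 2.30000e-02] [-0.121   0.0371]
[5.74000e-01 1.18000e-01 2.37816e+02 2.25203e+02 1.80000e-02 2.60000e-02] [-0.0871  0.0382]
[5.72000e-01 8.60000e-02 2.35081e+02 2.53215e+02 2.70000e-02 1.90000e-02] [-0.0545  0.0344]
```

View pics/w4.png

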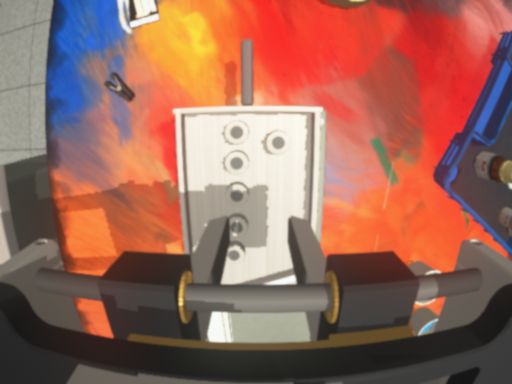

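>>> move_arm(deltas=[0,0,0,12.2,-1.0,2,0.2,0,0,0,12.2,-1.0,4,0.2,0,0,0,12.2,-1.0,6,0.2,0,0,0,12.2,-1.0,6,0.2,0,0,0,12.2,-1.0,6,0.2])

```text
time: 25.0
tool_pos: [0.5768, 0.2799, 0.1138]
ee_rot: [-3.14, 0.001, 1.613]
wrist_force: [0.5, 0.5, 0.1]
width: 0.0379
finger_force: 0.0
```

```bash
python3 - <<'E'
from h import *
o=robot.get_obs(); print(o['joint_positions'].round(3),o['tool_pos'],toF(o['tool_pos']))
s,o=cam('top'); P=cloud(s); 
z=P[...,2]; q=toF(P.reshape(-1,3)); m=(z.ravel()>.05)&(z.ravel()<.085)&(q[:,0]<-.212)&(q[:,0]>-.3)&(abs(q[:,1]-.05)<.03)
print(m.sum(), np.percentile(q[m],[5,50,95],axis=0))
E
```

```text
[ 3.640e-01  3.220e-01  1.275e+00 -1.000e-03  1.546e+00  3.220e-01] [0.57675812 0.27987369 0.11384342] [-0.24840888  0.04820608]
81 [[-0.25223265  0.04463249]
 [-0.23398563  0.04969319]
 [-0.21334624  0.05564963]]
```

Aligned with the handle; lower and grip.

>>> move_arm(deltas=[0,0,0,0,0.15,4,0.2,0,0,0,0,0.15,6,0.2,0,0,0,0,0.15,6,0.2,0,0,0,0,0.15,6,0.6,0,0,0,0,0.15,6,1,0,0,0,0,0.15,6,1,0,0,0,0,0.15,6,1])

```text
time: 25.75
tool_pos: [0.5778, 0.2802, 0.0567]
ee_rot: [-3.14, -0.0, 1.612]
wrist_force: [-5.5, -2.1, 5.2]
width: 0.0118
finger_force: 30.0
```

>>> move_arm(deltas=[0,0.08,0,-0.08,0,-1.99,1,0,0.16,0,-0.32,0,-3.96,1,0,0.24,0,-0.71,0,-5.91,1,0,0.32,0,-1.26,0,-7.82,1,0,0.4,0,-1.96,0,-9.68,1,0,0.48,0,-2.81,0,-11.48,1,0,0.55,0,-3.67,0,-12.99,1,0,0.55,0,-3.67,0,-12.99,1])

```text
time: 26.55
tool_pos: [0.5796, 0.2425, 0.1868]
ee_rot: [-3.141, -0.553, 1.611]
wrist_force: [-3.4, 2.8, -0.2]
width: 0.0116
finger_force: 30.0
```

```bash
python3 - <<'E'
from h import *
o=robot.get_obs(); print(o['joint_positions'].round(3),toF(o['tool_pos']))
s,o=cam('top'); im=cv2.cvtColor(s['image'],cv2.COLOR_RGB2BGR)
cv2.imwrite('pics/t3.png',cv2.resize(im[110:230,110:300],None,fx=4,fy=4,interpolation=cv2.INTER_CUBIC))
E
```

```text
[ 0.003  0.2    1.385  0.553  1.579 -0.039] [-0.21094468  0.04934527]
```

View pics/t3.png

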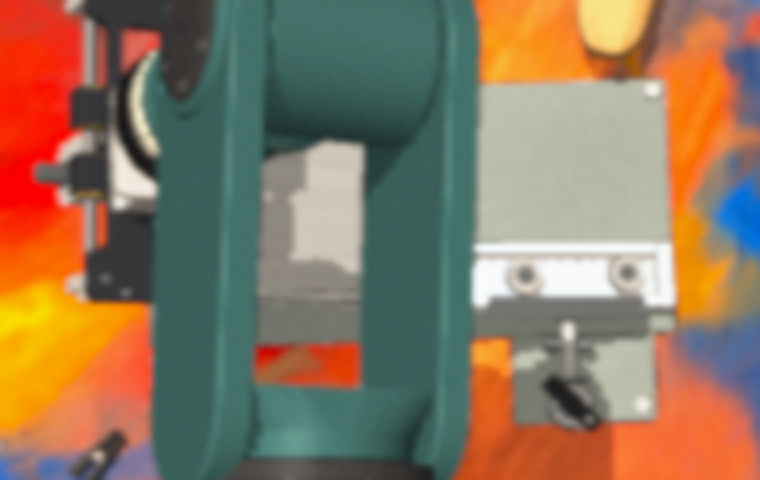

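>>> move_arm(deltas=[0,0.03,0,-0.4,0,-0.6,1,0,0.03,0,-0.4,0,-0.6,1,0,0.03,0,-0.4,0,-0.6,1,0,0.03,0,-0.4,0,-0.6,1,0,0.03,0,-0.4,0,-0.6,1,0,0.03,0,-0.4,0,-0.6,1,0,0.03,0,-0.4,0,-0.6,1,0,0.03,0,-0.4,0,-0.6,1])

```text
time: 27.4
tool_pos: [0.5797, 0.2403, 0.1904]
ee_rot: [3.139, -0.586, 1.617]
wrist_force: [-3.3, 6.6, 4.8]
width: 0.0116
finger_force: 30.0
```

```bash
python3 - <<'E'
from h import *
s,o=cam('top'); im=cv2.cvtColor(s['image'],cv2.COLOR_RGB2BGR)
a=cv2.resize(im[150:220,150:290],None,fx=4,fy=4,interpolation=cv2.INTER_CUBIC)
s,o=cam('scene'); im=cv2.cvtColor(s['image'],cv2.COLOR_RGB2BGR)
b=cv2.resize(im[150:250,160:300],None,fx=4,fy=3,interpolation=cv2.INTER_CUBIC)
cv2.imwrite('pics/t4.png',np.vstack([a,b])); print(o['width'],o['wrist_force'])
E
```

```text
0.011641647152329794 [-2.89686119  7.5960699   5.23934621]
```

View pics/t4.png

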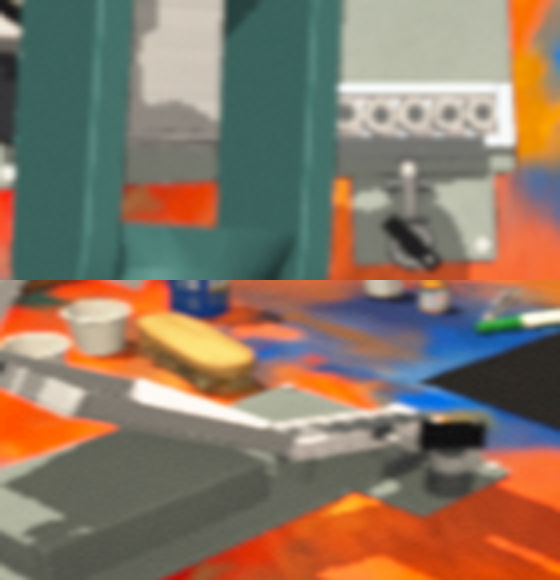

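>>> move_arm(deltas=[0,0,0,0,0,0,1,0,0,0,0,0,0,1,0,0,0,0,0,0,1,0,0,0,0,0,0,1,0,0,0,0,0,0,1,0,0,0,0,0,0,1,0,0,0,0,0,0,1,0,0,0,0,0,0,1])

```text
time: 28.3
tool_pos: [0.5797, 0.2403, 0.1904]
ee_rot: [3.139, -0.586, 1.617]
wrist_force: [-3.1, 7.4, 4.1]
width: 0.0118
finger_force: 30.0
```

```bash
python3 - <<'E'
from h import *
s,o=cam('scene'); im=cv2.cvtColor(s['image'],cv2.COLOR_RGB2BGR)
b=cv2.resize(im[155:235,190:300],None,fx=7,fy=7,interpolation=cv2.INTER_CUBIC)
cv2.imwrite('pics/t5.png',b); print(o['width'],o['wrist_force'],o['tool_pos'],o['ee_rot'])
E
```

```text
0.011823704576442629 [-3.08838849  7.37410326  4.05874241] [0.57971996 0.24031235 0.19037643] [ 3.1392069 -0.5855674  1.617304 ]
```

View pics/t5.png

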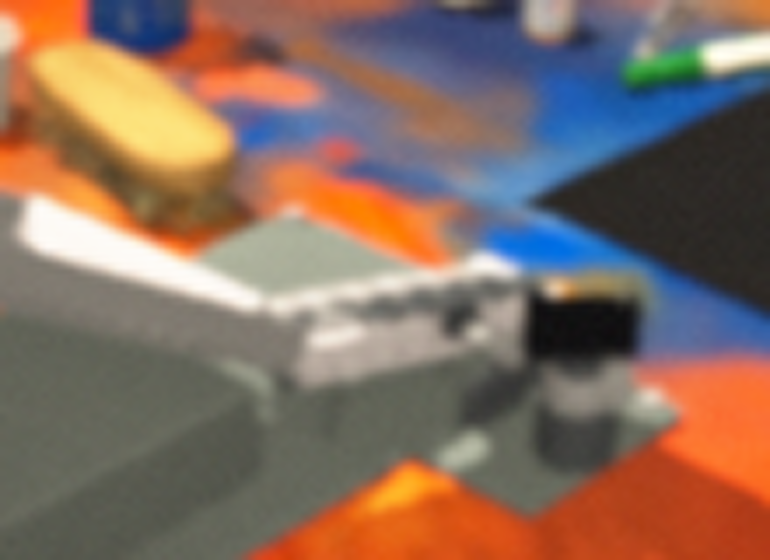

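>>> move_arm(deltas=[0,-0.08,0,-0.08,0,1.99,1,0,-0.16,0,-0.32,0,3.96,1,0,-0.24,0,-0.71,0,5.91,1,0,-0.32,0,-1.26,0,7.82,1,0,-0.4,0,-1.96,0,9.68,1,0,-0.48,0,-2.81,0,11.48,1,0,-0.58,0,-3.8,0,13.1,1,0,-0.58,0,-3.8,0,13.1,1])

```text
time: 29.15
tool_pos: [0.5777, 0.281, 0.0561]
ee_rot: [-3.141, 0.0, 1.618]
wrist_force: [-2.2, 4.8, -0.8]
width: 0.0116
finger_force: 30.0
```

>>> move_arm(deltas=[0,0,0,0,0,0,0.3,0,0,0,0,0,0,0.3,0,0,0,0,0,0,0.3,0,0,0,0,0,-3,0.3,0,0,0,0,0,-8,0.3,0,0,0,-3,-2,-12,0.3,0,0,0,-8,-4,-14,0.3,0,0,0,-13,-6,-14,0.3])

```text
time: 29.95
tool_pos: [0.5306, 0.1562, 0.201]
ee_rot: [3.132, -0.001, 1.612]
wrist_force: [1.2, -0.9, 0.7]
width: 0.0328
finger_force: 0.0
```

```bash
python3 - <<'E'
from h import *
s,o=cam('wrist'); print(o['tool_pos'],toF(o['tool_pos']))
s,o=cam('top'); im=cv2.cvtColor(s['image'],cv2.COLOR_RGB2BGR)
cv2.imwrite('pics/t6.png',cv2.resize(im[120:230,110:290],None,fx=4.4,fy=4.4,interpolation=cv2.INTER_CUBIC))
P=cloud(s);q=toF(P.reshape(-1,3)).reshape(384,512,2)
m=(abs(q[...,0]+.1)<.06)&(abs(q[...,1]-.03)<.02); print('tray floor z',np.percentile(P[m][:,2],[5,50,95]))
E
```

```text
[0.53055982 0.15620998 0.20100715] [-0.12701573 -0.00366585]
tray floor z [0.05261671 0.56201661 0.58657924]
```

View pics/t6.png

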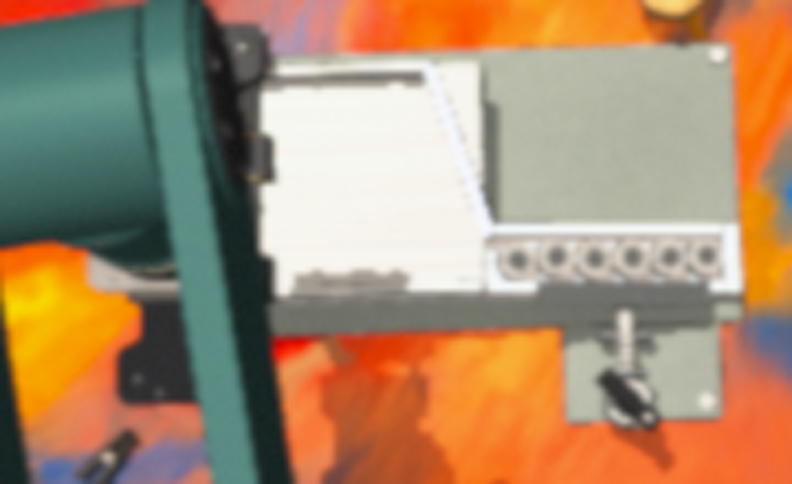

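>>> move_arm(deltas=[0,0,0.816,-21.4,-8.2,0,0.3,0,0,0.816,-21.4,-8.2,0,0.3,0,0,0.816,-21.4,-8.2,0,0.3,0,0,0.816,-21.4,-8.2,3,0.3,0,0,0.816,-21.4,-8.2,6,0.3,0,0,0.816,-21.4,-8.2,6,0.3,0,0,0.816,-21.4,-8.2,6,0.3,0,0,0.816,-21.4,-8.2,6,0.3])

```text
time: 30.85
tool_pos: [0.4565, -0.0598, 0.137]
ee_rot: [3.14, -0.001, 0.796]
wrist_force: [0.1, 0.3, -0.5]
width: 0.0327
finger_force: 0.0
```

```bash
python3 - <<'E'
from h import *
s,o=cam('wrist'); print(o['tool_pos'],o['ee_rot'],o['joint_positions'].round(2)); save(s,'w5')
P=wcloud(s,o); q=toF(P.reshape(-1,3)); m=(s['depth'].ravel()>0)&(abs(P[...,2].ravel()-.08)<.006)&(np.hypot(q[:,0]-.085,q[:,1]+.088)<.035)
r=cv2.minAreaRect(P.reshape(-1,3)[m][:,:2].astype(np.float32)); print(m.sum(),r)
E
```

```text
[ 0.45653294 -0.05978857  0.13699651] [ 3.14013778e+00 -1.18317411e-03  7.96483782e-01] [-0.25 -0.09  1.69  0.    1.55  0.52]
733 ((0.4551137089729309, -0.05699538066983223), (0.045000940561294556, 0.01205145288258791), 47.55150604248047)
```

View pics/w5.png

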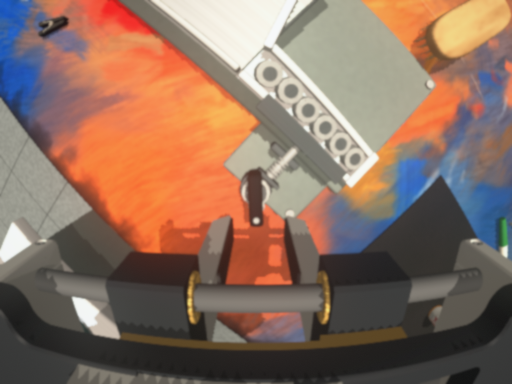

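>>> move_arm(deltas=[0,0,-0.034,0,-0.15,3,0.3,0,0,-0.034,0,-0.15,6,0.3,0,0,-0.034,0,-0.15,7.4,0.3,0,0,-0.034,0,-0.15,7.4,0.3,0,0,-0.034,0,-0.15,7.4,0.6,0,0,-0.034,0,-0.15,7.4,1,0,0,-0.034,0,-0.15,7.4,1,0,0,-0.034,0,-0.15,7.4,1])

```text
time: 31.7
tool_pos: [0.4551, -0.0578, 0.0639]
ee_rot: [3.142, -0.002, 0.83]
wrist_force: [-2.8, 3.4, 6.5]
width: 0.012
finger_force: 30.0
```

>>> move_arm(deltas=[0,0,-0.14,0,0,0,1,0,0,-0.28,0,0,0,1,0,0,-0.42,0,0,0,1,0,0,-0.56,0,0,0,1,0,0,-0.7,0,0,0,1,0,0,-0.84,0,0,0,1,0,0,-0.98,0,0,0,1,0,0,-1.12,0,0,0,1])

```text
time: 32.5
tool_pos: [0.456, -0.058, 0.0638]
ee_rot: [3.138, 0.0, 1.955]
wrist_force: [-0.2, 2.2, 3.6]
width: 0.0117
finger_force: 30.0
```

>>> move_arm(deltas=[0,0,-0.14,0,0,0,1,0,0,-0.28,0,0,0,1,0,0,-0.42,0,0,0,1,0,0,-0.56,0,0,0,1,0,0,-0.7,0,0,0,1,0,0,-0.84,0,0,0,1,0,0,-0.98,0,0,0,1,0,0,-1.12,0,0,0,1])

```text
time: 33.3
tool_pos: [0.4565, -0.0572, 0.0639]
ee_rot: [3.139, 0.005, 3.075]
wrist_force: [0.9, 5.2, 3.5]
width: 0.012
finger_force: 30.0
```

>>> move_arm(deltas=[0,0,-0.12,0,0,0,1,0,0,-0.12,0,0,0,1,0,0,-0.12,0,0,0,1,0,0,-0.12,0,0,0,1])

```text
time: 33.7
tool_pos: [0.4565, -0.0571, 0.0639]
ee_rot: [3.139, 0.005, -3.094]
wrist_force: [1.2, 5.5, 3.0]
width: 0.0117
finger_force: 30.0
```

>>> move_arm(deltas=[0,0,0,0,0,0,0.3,0,0,0,0,0,0,0.3,0,0,0,0,0,0,0.3,0,0,0,0,0,-3,0.3,0,0,0,0,0,-8,0.3,0,0,0,0,0,-13,0.3,0,0,0,4,10,-16,0.3,0,0,0,6,14,-16,0.3])

```text
time: 34.5
tool_pos: [0.4136, 0.0292, 0.2161]
ee_rot: [-3.141, 0.005, -3.098]
wrist_force: [0.9, 0.5, 0.9]
width: 0.0329
finger_force: 0.0
```

```bash
python3 - <<'E'
from h import *
s,o=cam('top'); im=cv2.cvtColor(s['image'],cv2.COLOR_RGB2BGR); print(o['tool_pos'],o['wrist_force'])
cv2.imwrite('pics/t7.png',cv2.resize(im[120:230,110:290],None,fx=4.4,fy=4.4,interpolation=cv2.INTER_CUBIC))
P=cloud(s);q=toF(P.reshape(-1,3)).reshape(384,512,2)
m=(abs(q[...,0]+.1)<.06)&(abs(q[...,1]-.03)<.02); print('tray floor z',np.percentile(P[m][:,2],[5,50,95]))
m=(abs(P[...,2]-.081)<.005)&(np.hypot(q[...,0]-.085,q[...,1]+.088)<.035)
print(m.sum(),cv2.minAreaRect(q[m].astype(np.float32)))
E
```

```text
[0.4135602  0.02921133 0.21606647] [0.911606   0.50264498 0.92726515]
tray floor z [0.05128504 0.05521287 0.05877691]
22 ((0.0852067619562149, -0.07360599935054779), (0.015630701556801796, 0.010431259870529175), 88.41529083251953)
```

View pics/t7.png

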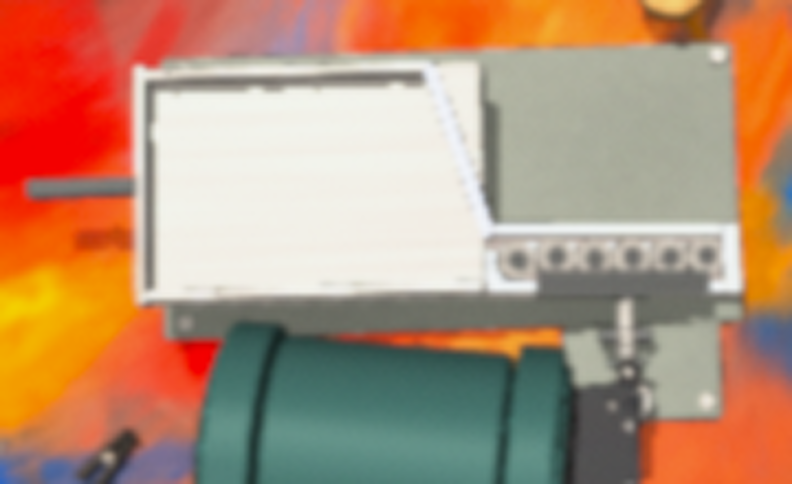

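>>> move_arm(deltas=[0,0,0,0,0,0,0.3,0,0,0,0,0,0,0.3,0,0,0,0,0,0,0.3])

```text
time: 34.85
tool_pos: [0.4126, 0.0284, 0.2125]
ee_rot: [-3.141, -0.002, -3.095]
wrist_force: [0.3, -0.2, -0.3]
width: 0.0329
finger_force: 0.0
```

```bash
python3 -c "
from bench import robot
print(robot.close_job())"
```

```text
the job is handed in; nothing more can be done
None
```

I've handed in the job, but it returned no verdict. By the last picture, all six bushes are in a row in the channel, the tray is back down level, and the cam is turned to about 3.14 rad with the keeper pushed in over the row.

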